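Close the bar mould and hold it up level

TASK

Close the two-part bar mould: take the cover that fits it (the long one) by its grip rib, lower it - do not drop it - over the two locating pins of the lower half in the rest until it lies flush, and let go of it. Then grip the lower half across its middle, lift the closed mould about 10 cm straight up out of the rest, level all the way, and finish while still holding it in the air, steady and level with the cover flush. Leave the short cover, the spare steel cup and the vanilla jar alone.

Things in the scene. Friction and masses are not known exactly. Their poses are not given: they have to be found in the camera images.
- rest: fixed metal cradle, 226 x 80 mm, long along its x; origin under its centre on the table. Base strip 6 mm thick; two saddles at x = +-63 to 81 mm carry the lower half 20 mm above the table; their side cheeks (y = +-27.5 to 33.5 mm) and the end stops (x = +-103 to 109 mm) reach 28 mm above the table. For x = -63 to 63 mm the lower half's sides are open to the fingers.
- lower_half: loose white mould half, 200 (x) x 50 (y) x 20 (z) mm, 0.3 kg, three open cavities on top, plain parallel sides; lies in the rest along its x with 2.5 mm play. Origin: centre of its underside (20 mm above the table at first). Two upright steel pins, 8 mm thick, at x = +-85 mm, y = 0, stand 13 mm above its top face, the last 5 mm tapered. Grip it at the middle across y (50 mm).
- lower_top (a point): centre of the top face of the lower half, 20 mm above its underside, where the underside of the cover comes to lie
- long_cover: cover that fits: loose white plate 200 (x) x 44 (y) x 10 (z) mm, 0.18 kg, flat on the table; origin at the centre of its underside, z up. Two 11 mm through holes at x = +-85 mm, y = 0; fits either way round. On top in the middle a grip rib 60 (x) x 14 (y) mm, rising from 10 to 26 mm above the underside; flat pads (13 mm high) at x = +-36 to 58 mm.
- long_cover_grip (a point): middle of the long cover's grip rib, 19 mm above the cover's underside; grip across y (14 mm)
- short_cover: loose cover of another mould, does not fit: like the long cover but 150 mm long, holes at x = +-60 mm; lies flat on the table; origin at the centre of its underside. Leave alone.
- spare_cup: small plain empty steel cup, 58 mm diameter, 29 mm high, loose; origin under its centre. Leave alone.
- vanilla: glass spice jar with yellow cap, 45 mm diameter, 100 mm high, loose; origin under its centre. Leave alone.
Things that resemble listed ones, but are neither listed nor needed, are in the scene too. What is shaped like the long_cover but black is not meant.

How it is judged (in metres and radians):
On the way:
1. the long cover lies flush on the lower half over both pins, let go, the lower half still in the rest (z of long_cover in the frame of lower_half between 0.0175 and 0.0225 m and horizontal distance between long_cover and lower_half below 0.004 m and angle between the x axis of long_cover and the x axis of lower_half, either way round below 0.04 rad and angle between the z axis of long_cover and the z axis of lower_half, either way round below 0.025 rad and angle between long_cover's own z axis and vertical below 0.5 rad and contact force between the fingers and long_cover below 0.05 N and height (world z) of lower_half below 0.026 m and horizontal distance between lower_half and rest below 0.012 m), for 0.2 s.
At the end, for the whole second after the job is handed in: Fingers alone carry the lower half: underside 80-200 mm above the table, within 50 mm of over the rest, tilt under 0.1 rad, still (20 mm/s, 0.15 rad/s); long cover flush on it (2.5 mm, centres within 4 mm, 0.04 rad); short cover, cup and jar within 30 mm of their places (z of long_cover in the frame of lower_half between 0.0175 and 0.0225 m and horizontal distance between long_cover and lower_half below 0.004 m and angle between the x axis of long_cover and the x axis of lower_half, either way round below 0.04 rad and angle between the z axis of long_cover and the z axis of lower_half, either way round below 0.025 rad and angle between long_cover's own z axis and vertical below 0.5 rad and height (world z) of lower_half between 0.08 and 0.2 m and horizontal distance between lower_half and rest below 0.05 m and angle between lower_half's own z axis and vertical below 0.1 rad and linear speed of lower_half below 0.02 m/s and angular speed of lower_half below 0.15 rad/s and contact force between the fingers and lower_half above 2 N and contact force between each of lower_half, long_cover and rest below 0.05 N and contact force between lower_half and short_cover below 0.05 N and distance of each of short_cover, spare_cup, vanilla from where it was at the start of the episode below 0.03 m); the arm keeps its last pose, push and grip.
It fails at once if the cover is dropped (falls freely by more than about 8 mm) (contact force between the fingers and long_cover below 0.01 N and linear speed of long_cover above 0.4 m/s).
It fails at once if the lower half is tilted by more than 0.25 rad (angle between lower_half's own z axis and vertical above 0.25 rad).
It fails at once if the short cover is moved by more than 30 mm (distance of short_cover from where it was at the start of the episode above 0.03 m).
It fails at once if the spare cup is moved by more than 30 mm (distance of spare_cup from where it was at the start of the episode above 0.03 m).
It fails at once if the vanilla jar is moved by more than 30 mm (distance of vanilla from where it was at the start of the episode above 0.03 m).
It also fails if it takes over 58 s, if anything falls off the work surface, if the arm or the gripper's body presses on something with over 40 N, if the wrist force passes 120 N, or if a joint passes its speed limit or range.

ROBOT

A 6-joint arm with a two-finger parallel gripper is mounted at the origin on a cart in front of the work surface, level with it; the furniture and walls round the work are solid. World frame = base frame: x ahead of the robot, y to its left, z up, the work surface at z = 0. Lengths are in mm, angles in rad, forces in N, time in s.
With the tool pointing down it reaches from about 300 to 750 mm from the base axis. Payload 8.5 kg.
Tool frame: the origin (TCP) lies at the very end of the fingers, on their centre line; the grasp point (between the pads) lies 19 mm behind it (env.hold_point_z is the distance from the TCP to the grasp point, in mm); z points along the fingers, y is the line along which they close (so a half turn about z gives the same grasp; the last joint's range is limited). The gripper opens to 88 mm and grips with 3 to 60 N. Pads are 18 mm wide; open, the fingers measure 123 mm over their backs; the gripper's body (75 mm by 187 mm) begins 45 mm behind the grasp point.
Start: joints at [0.892, 0.381, 1.297, -0, 1.464, -0.215], TCP at [246.031, 491.883, 238.748] pointing down, gripper open.
Joint ranges: [-3.11, 3.11], [-0.89, 2.33], [0.22, 2.48], [-1.42, 4.56], [0.17, 2.85], [-2.88, 2.88]. Speed limits (rad/s): [2.39, 2.39, 3.14, 3.14, 3.14, 3.14].

INTERFACE

Orientations are given as a rotation vector (axis times angle).
In Python, from rig import env gives the robot as it stands. Calls block until the motion is done:
- env.move_to(position, orientation): joint-space move of the TCP to a pose.
- env.servo_line(position, frame=None, velocity=150): straight line of the TCP; frame=None keeps the orientation; velocity is the mean speed in mm/s.
- env.move_joints(angles): joint-space move.
- env.move_gripper(opening, f_grip=None): finger opening in mm; f_grip is the grip in N (None keeps the last); returns when the fingers have stopped.
- env.dwell(seconds).
- env.inverse_kinematics(position, orientation): joint angles nearest the present ones, or None.
- env.get_state(): the state.
- env.get_image(name): name is "scene" or "top"; returns the picture (420x560x3 uint8, red, green, blue); there is no depth.
- env.camera_params(name): a dict with "camera_matrix" (3x3 intrinsics, pixels), "k1" (the pictures are not rectified: a ray, as slopes to the right and down, at radius r is drawn at 1 + k1 r^2 times it, then the intrinsics apply), "R" (3x3) and "t" (3): a world point X has camera coordinates R X + t. Camera axes: x right, y down, z forward; pixel columns grow to the right and rows downward; lengths in mm; the calibration is good to about 2 mm. A picture is of the moment at which its call begins. camera_params takes no time and is no camera call.
A pose or a line that the arm cannot do raises env.Unreachable and nothing moves.
- env.job_done(): hands the job in; it is judged then, once.
The state is a dict: "time": time; "joint_pos": joint angles; "joint_vel": joint speeds; "tau": joint torques, N m; "position": TCP position; "tool_rot": TCP orientation; "ft_force": force on the tool from outside, world axes, zero at the start; "torque": the same for the moment, N m; "width": finger opening in mm; "grasp_force": force on a finger pad.
Only numpy, scipy, OpenCV 4.12 (cv2) and the standard library are available. Lean on these libraries where they do the work, as an engineer would, in place of code of your own. Each camera call takes 0.05 s, during which the arm holds its last target. There are 200 camera calls.

## Working session

There is one attempt and no reset: what is moved stays moved. The work goes in short steps, each a Python script; the robot and the scene stay as the last script left them, time stands still between calls to the robot, and variables do not carry over. Pictures are saved under pics/ and viewed, at most 10 in all, crops included, and the job is handed in when it is done.

```bash
mkdir -p pics; python3 - <<'E'
from rig import env
import cv2
for n in("scene","top"):
    cv2.imwrite(f"pics/{n}0.png",env.get_image(n)[:,:,::-1]); print(env.camera_params(n))
print(env.get_state(),env.hold_point_z)
E
```

```text
{'camera_matrix': array([[457.57300451,   0.        , 280.54741744],
       [  0.        , 457.57300451, 211.82813462],
       [  0.        ,   0.        ,   1.        ]]), 'k1': -0.011468365260772603, 'R': array([[ 0.86752335, -0.4969659 , -0.02069116],
       [-0.23825226, -0.37866667, -0.89434189],
       [ 0.43662237,  0.78079219, -0.44690543]]), 't': array([-515.80077084,  188.74648208,  903.04193687])}
{'camera_matrix': array([[485.05845045,   0.        , 287.96106092],
       [  0.        , 485.05845045, 213.54428457],
       [  0.        ,   0.        ,   1.        ]]), 'k1': -0.1175362395558563, 'R': array([[-1.48705598e-03, -9.99936463e-01,  1.11740106e-02],
       [-9.82842077e-01, -5.99521656e-04, -1.84448076e-01],
       [ 1.84443056e-01, -1.12565724e-02, -9.82778738e-01]]), 't': array([  -9.89395796,  615.36552106, 1097.69937482])}
{'time': 0.1, 'joint_pos': array([ 8.91703139e-01,  3.81104759e-01,  1.29813972e+00, -2.31082172e-05,
        1.46357401e+00, -2.15323352e-01]), 'joint_vel': array([-0.00014561, -0.00299666, -0.00202685,  0.00159381,  0.0002075 ,
       -0.00129379]), 'tau': array([ 3.58011886e-03, -4.38650930e+01, -2.24915403e+01,  7.14768120e-02,
        3.41899297e-02, -9.31247382e-05]), 'position': array([245.89134646, 491.70332098, 238.2275833 ]), 'tool_rot': array([-7.21855966e-01, -3.05701242e+00,  1.75148731e-03]), 'ft_force': array([-0.10543381,  0.02409424,  0.06430158]), 'torque': array([ 0.02877169,  0.00697958, -0.03325066]), 'grasp_force': 0.0, 'width': 88.34064708295405} 18.700000000000003
```

View pics/top0.png

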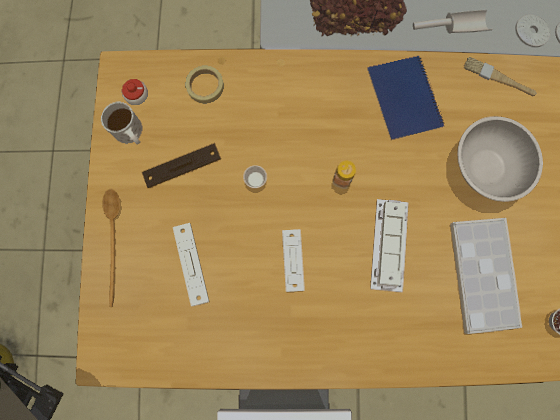

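View pics/scene0.png

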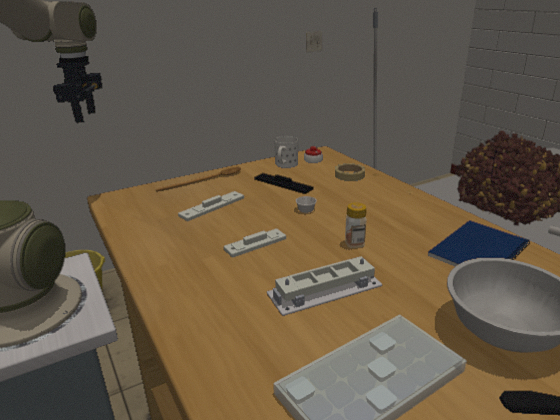

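Top view: the candidates for the long cover are the long white plate at (190,264), the short white plate at (292,260) and the black plate at (182,165). The rest with the lower half is at (390,245), the cup at (255,178) and the jar at (344,175). I choose (190,264), which is white and the longer of the two, and check it in a close crop.

```bash
cat > h.py <<'E'
from rig import env
import numpy as np, cv2
from scipy.spatial.transform import Rotation as Ro
def ray(n,uv):
    c=env.camera_params(n); K=c["camera_matrix"]
    p=cv2.undistortPoints(np.float64(uv).reshape(-1,1,2),K,np.array([c["k1"],0,0,0.])).reshape(-1,2)
    return -c["R"].T@c["t"], np.c_[p,np.ones(len(p))]@c["R"]
def plane(n,uv,z):
    o,d=ray(n,uv); return o+d*((z-o[2])/d[:,2])[:,None]
def proj(n,X):
    c=env.camera_params(n)
    return cv2.projectPoints(np.float64(X).reshape(-1,1,3),cv2.Rodrigues(c["R"])[0],c["t"],c["camera_matrix"],np.array([c["k1"],0,0,0.]))[0].reshape(-1,2)
def rot(yaw):  # tool down, tool y axis at horizontal angle yaw
    y=np.array([np.cos(yaw),np.sin(yaw),0]); z=np.array([0,0,-1.])
    return Ro.from_matrix(np.c_[np.cross(y,z),y,z]).as_rotvec()
E
python3 - <<'E'
from h import *
I=cv2.imread("pics/top0.png"); 
m=cv2.inRange(cv2.cvtColor(I,cv2.COLOR_BGR2HSV),(0,0,140),(180,50,255))
cs,_=cv2.findContours(m,cv2.RETR_EXTERNAL,cv2.CHAIN_APPROX_NONE)
for c in cs:
    if cv2.contourArea(c)<150: continue
    x,y,w,h=cv2.boundingRect(c)
    if not 200<y+h/2<300: continue
    P=plane("top",c.reshape(-1,2),10)[:,:2].astype(np.float32)
    print((x,y,w,h),cv2.minAreaRect(P))
a=cv2.resize(I[215:315,160:220],None,fx=5.9,fy=5.9,interpolation=cv2.INTER_CUBIC)
b=cv2.resize(I[195:295,360:420],None,fx=5.9,fy=5.9,interpolation=cv2.INTER_CUBIC)
cv2.imwrite("pics/c1.png",np.hstack([a,b]))
E
```

```text
(282, 229, 22, 63) ((509.496337890625, -22.39940071105957), (150.09201049804688, 44.66179275512695), 3.4523866176605225)
(173, 223, 36, 83) ((499.5442810058594, 228.30795288085938), (199.87161254882812, 44.95967483520508), 15.13420295715332)
(453, 218, 69, 116) ((470.7889404296875, -506.322998046875), (277.3811950683594, 143.7238006591797), 4.708836078643799)
(371, 199, 37, 93) ((547.1229858398438, -261.1895751953125), (79.52433013916016, 226.0027618408203), 84.08313751220703)
```

View pics/c1.png

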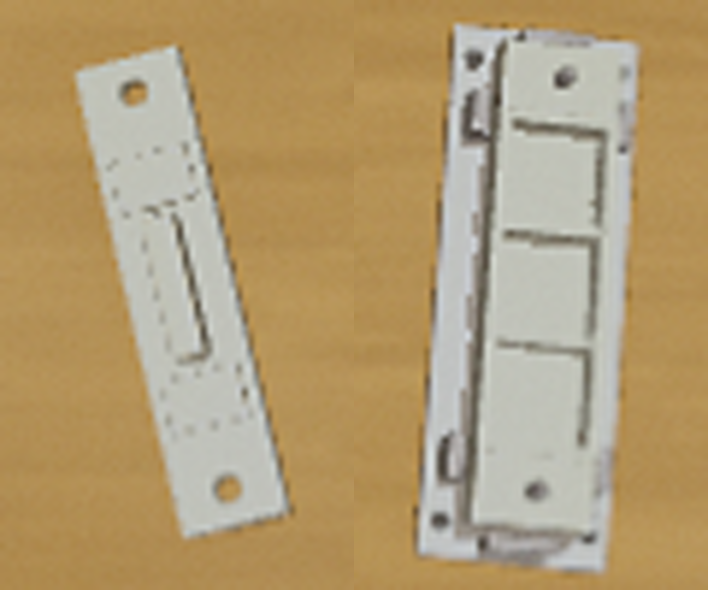

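The crop confirms the long white cover: 200 x 45 mm measured, two holes at crop (132,92) and (228,488), and a rib. The lower half's pins are at crop (565,77) and (537,490).

```bash
python3 - <<'E'
from h import *
I=cv2.imread("pics/top0.png"); G=cv2.cvtColor(I,cv2.COLOR_BGR2GRAY).astype(float)
# rest outline at z=6
m=cv2.inRange(cv2.cvtColor(I,cv2.COLOR_BGR2HSV),(0,0,140),(180,50,255))
cs,_=cv2.findContours(m,cv2.RETR_EXTERNAL,cv2.CHAIN_APPROX_NONE)
c=[c for c in cs if cv2.boundingRect(c)[:2]==(371,199)][0]
print("rest",cv2.minAreaRect(plane("top",c.reshape(-1,2),6)[:,:2].astype(np.float32)))
# lower half: cream (b<r) vs bluish rest
d=I[:,:,2].astype(int)-I[:,:,0]
print("cream/blue samples",I[225,390],I[270,385],I[290,375],I[250,375],I[250,190])
m2=((d>3)&(m>0)).astype(np.uint8)*255; m2[:,:360]=0;m2[:,415:]=0;m2[:195]=0;m2[297:]=0
m2=cv2.morphologyEx(m2,cv2.MORPH_CLOSE,np.ones((5,5)));m2=cv2.morphologyEx(m2,cv2.MORPH_OPEN,np.ones((3,3)))
c=max(cv2.findContours(m2,0,1)[0],key=cv2.contourArea)
print("lower",cv2.minAreaRect(plane("top",c.reshape(-1,2),40)[:,:2].astype(np.float32)))
def blob(u,v,r=4):
    yy,xx=np.mgrid[int(v)-r:int(v)+r+1,int(u)-r:int(u)+r+1]
    g=G[int(v)-r:int(v)+r+1,int(u)-r:int(u)+r+1]; w=np.clip(np.median(g)-12-g,0,None)
    return (xx*w).sum()/w.sum(),(yy*w).sum()/w.sum()
for nm,uv,z in(("pins",[(395.8,208),(391,278)],49),("holes",[(182.3,230.6),(198.6,297.6)],8)):
    uv=[blob(*p) for p in uv]; P=plane("top",uv,z)[:,:2]; D=P[0]-P[1]
    print(nm,np.round(uv,2).tolist(),P.mean(0),np.linalg.norm(D),np.degrees(np.arctan2(D[1],D[0])))
E
```

```text
rest ((547.6129150390625, -262.0827941894531), (79.79332733154297, 226.7672882080078), 84.0831298828125)
cream/blue samples [182 193 191] [185 194 192] [ 77 142 179] [194 196 194] [189 197 195]
lower ((542.8585205078125, -257.15972900390625), (76.77947998046875, 220.67904663085938), 85.8594741821289)
pins [[395.09, 207.89], [390.28, 277.73]] [ 546.87448234 -260.91801094] 169.2546237928552 -6.15862588750207
holes [[182.0, 229.98], [197.85, 297.18]] [500.80511494 229.73296216] 170.30171938108947 15.037627277776787
```

```bash
python3 - <<'E'
from h import *
yaw=np.radians(-6.05)
for s in(90,-90):
    r=rot(yaw+np.radians(s)); r2=rot(np.radians(15.08+s))
    print(s,env.inverse_kinematics([547,-261.3,150],r),env.inverse_kinematics([500.2,229,150],r2))
print("jar/cup",plane("top",[(346,168),(255,178)],0))
r=rot(yaw+np.pi/2) 
q={s:env.inverse_kinematics([547,-261.3,150],rot(yaw+np.radians(s))) for s in(90,-90)}
s=min((k for k in q if q[k] is not None),key=lambda k:abs(q[k][5]))
r=rot(yaw+np.radians(s)); print("use",s)
env.move_to([547,-261.3,150],r)
env.servo_line([547,-261.3,14],velocity=100)
S=env.get_state();print(S["time"],S["position"],S["ft_force"])
env.move_gripper(40,f_grip=8)
S=env.get_state();print(S["time"],S["position"],S["width"],S["grasp_force"],S["ft_force"],S["torque"])
env.move_gripper(88)
env.servo_line([547,-261.3,150],velocity=200)
S=env.get_state();print(S["time"],S["position"],S["ft_force"])
E
```

```text
90 [-0.64070906  0.55056882  1.27395246  0.          1.31707138 -2.10591297] [ 2.14090602e-01  4.60954636e-01  1.43967853e+00 -4.44089210e-16
  1.24095949e+00 -1.61990138e+00]
-90 [-6.40709060e-01  5.50568817e-01  1.27395246e+00 -4.44089210e-16
  1.31707138e+00  1.03567969e+00] [ 2.14090602e-01  4.60954636e-01  1.43967853e+00 -4.44089210e-16
  1.24095949e+00  1.52169128e+00]
jar/cup [[ 744.68979433 -159.41021519    0.        ]
 [ 717.82397337   72.67451779    0.        ]]
use -90
4.475 [ 547.25969861 -261.46664893   14.5780905 ] [ 0.39033726 -0.03663378  0.52318808]
5.1333 [ 547.01059195 -261.29526532   14.0146151 ] 50.14066165104374 7.9999670083634555 [-0.34968622  0.00183627  0.60060779] [-0.01841541  0.17802996  0.02489194]
6.675 [ 546.53585791 -260.98959017  148.84641572] [-0.00841163 -0.37295347 -0.21287646]
```

```bash
python3 - <<'E'
from h import *
r=rot(np.radians(15.1-90)); p=[500,228.8]
env.move_to(p+[120],r)
env.move_gripper(50)
env.servo_line(p+[13],velocity=80)
env.dwell(.2)
S=env.get_state();print(S["time"],S["position"],S["ft_force"])
env.move_gripper(5,f_grip=25); env.dwell(.2)
S=env.get_state();print(S["time"],S["position"],S["width"],S["grasp_force"],S["ft_force"])
env.servo_line(p+[110],velocity=100)
env.dwell(.2)
S=env.get_state();print(S["time"],S["position"],S["width"],S["grasp_force"],S["ft_force"],S["torque"])
env.move_to([547,-261.3,140],rot(np.radians(-6.05-90)))
env.dwell(.3)
S=env.get_state();print(S["time"],S["position"],S["width"],S["grasp_force"],S["ft_force"],S["torque"])
for n in("scene","top"): cv2.imwrite(f"pics/{n}1.png",env.get_image(n)[:,:,::-1])
A=cv2.imread("pics/top1.png")[170:320,330:450];B=cv2.imread("pics/scene1.png")[180:330,230:420]
f=lambda a:cv2.resize(a,None,fx=590/150*0.65*1,fy=590/150*.65,interpolation=cv2.INTER_CUBIC)
cv2.imwrite("pics/c2.png",np.hstack([f(A),f(B)]))
E
```

```text
10.8667 [500.12386986 228.83185774  13.26684853] [ 0.03119853  0.2093829  -0.19966365]
11.7 [499.97739275 228.81449081  12.98722132] 14.024452580181883 25.00000298023224 [0.79323237 1.1646375  0.06462952]
13.0167 [499.83163163 228.75181432 109.51428528] 13.921923332715668 24.999841153621674 [ 0.5196475   0.30419366 -2.41333468] [-0.05359116  0.12745899 -0.02391147]
15.1083 [ 547.18615297 -260.82971443  140.02720769] 13.57292653343759 24.999799132347107 [-1.02748419 -1.0628047  -1.02435577] [-0.00424387  0.13279648  0.01772615]
```

View pics/c2.png

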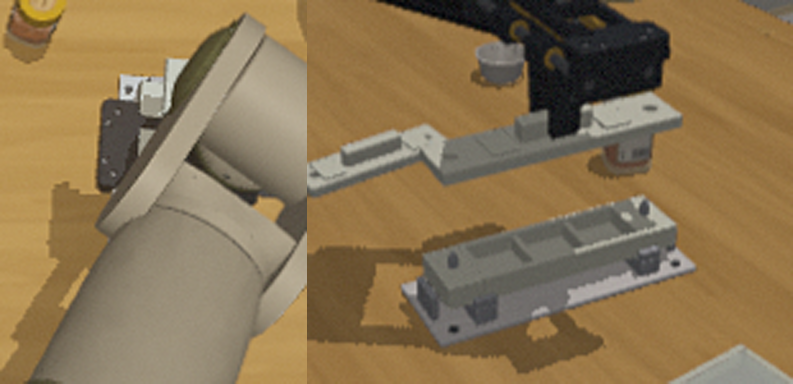

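The cover is held level above the rest. Near hole is at crop (449,157), far hole at (650,107), pin tips at (453,253) and (645,201). I lower it to just above the pins and measure more closely.

```bash
python3 - <<'E'
from h import *
env.servo_line([547,-261.3,80],velocity=80); env.dwell(.4)
S=env.get_state();print(S["time"],S["position"],S["ft_force"],S["tool_rot"],rot(np.radians(-6.05-90)))
cv2.imwrite("pics/scene2.png",env.get_image("scene")[:,:,::-1])
P=plane("scene",[(285.5,241.4),(364.1,221.8)],137)
Q=plane("scene",[(287.1,278.9),(362.2,258.6)],52)
u=np.array([np.cos(np.radians(-6.05)),np.sin(np.radians(-6.05))])
for X in(P,Q): print(X.mean(0),np.linalg.norm(X[1]-X[0]),(X.mean(0)[:2]-[547,-261.3])@u)
I=cv2.imread("pics/scene2.png")[225:325,255:390]
cv2.imwrite("pics/c3.png",cv2.resize(I,None,fx=5.9,fy=5.9,interpolation=cv2.INTER_CUBIC))
x=np.array([0,0,0]);v=np.array([-u[1],u[0]])
for off,z in((85,77),(-85,77),(85,53),(-85,53)):
    print(off,z,(proj("scene",np.r_[np.array([547,-261.3])+off*u,z])[0]-[255,225])*5.9)
E
```

```text
16.5083 [ 547.01076398 -261.31417142   80.12987569] [-0.26214968 -0.39215849 -1.21003405] [ 3.13711219e+00 -1.65800509e-01  2.39031390e-04] [ 3.13721517 -0.16578714  0.        ]
[ 545.66950428 -266.23074015  137.        ] 171.3771947886564 -0.8034034547734339
[ 547.28294699 -266.3093874    52.        ] 169.33261146730905 0.8093419970108936
85 77 [627.14399359 129.75296076]
-85 77 [179.21214476 247.51099113]
85 53 [623.13286978 188.73855734]
-85 53 [180.38046813 309.05974576]
```

View pics/c3.png

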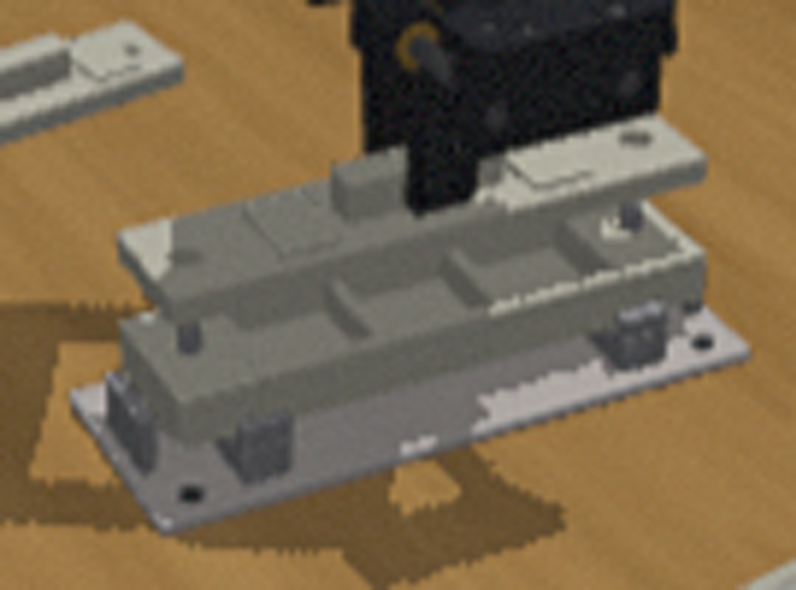

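Relative to the pins, the cover sits about 1.2 mm too near along x (holes at (185,256) and (636,138), pins at x = 189 and 631). I shift it +1.2 mm and descend slowly under a force watch.

```bash
python3 - <<'E'
from h import *
a=np.radians(-6.05); p=np.array([547,-261.3])+1.2*np.array([np.cos(a),np.sin(a)])
env.servo_line([*p,70],velocity=60); env.dwell(.3)
f0=env.get_state()["ft_force"]; print(f0)
for z in [66,64,62,60,58,56,54.5,53.5,53]:
    env.servo_line([*p,z],velocity=20); env.dwell(.1)
    S=env.get_state(); f=S["ft_force"]-f0
    print(z,round(S["time"],2),S["position"].round(2),f.round(1),S["torque"].round(2),round(S["width"],2))
    if abs(f[2])>12 or np.hypot(*f[:2])>12: break
E
```

```text
[-0.40167565  0.01934797 -1.98005579]
66 17.62 [ 548.21 -261.43   65.99] [ 1.  -0.7  0.3] [ 0.02  0.11 -0.  ] 13.56
64 17.98 [ 548.19 -261.44   64.  ] [-0.2  0.7 -0.1] [ 0.03  0.13 -0.04] 13.67
62 18.32 [ 548.21 -261.44   61.99] [ 0.7 -1.4  0.6] [ 0.02  0.12 -0.01] 13.48
60 18.68 [ 548.2  -261.43   59.99] [ 0.2 -0.   0.2] [0.02 0.17 0.04] 13.65
58 19.02 [ 548.19 -261.42   58.  ] [0.8 0.7 0.1] [ 0.01  0.18 -0.04] 13.89
56 19.38 [ 548.19 -261.43   55.99] [-0.4 -0.2  0.8] [-0.01  0.14 -0.04] 13.59
54.5 19.73 [ 548.19 -261.4    54.49] [ 0.3 -0.6  0.4] [ 0.01  0.18 -0.01] 13.85
53.5 20.07 [ 548.18 -261.42   53.49] [ 0.2 -0.9  1.1] [ 0.04  0.17 -0.01] 13.81
53 20.43 [ 548.22 -261.44   53.02] [ 0.4 -0.5  0.3] [ 0.01  0.11 -0.03] 13.71
```

It has gone over the pins without force. I seat it with a light press, let go and look.

```bash
python3 - <<'E'
from h import *
a=np.radians(-6.05); p=np.array([547,-261.3])+1.2*np.array([np.cos(a),np.sin(a)])
f0=np.array([-.2,0,-1.9])
for z in [52.7,52.4,52.1,51.8,51.4]:
    env.servo_line([*p,z],velocity=20); env.dwell(.1)
    S=env.get_state(); f=S["ft_force"]-f0
    print(z,S["position"].round(2),f.round(1))
    if f[2]>4: break
env.move_gripper(30); env.dwell(.3)
S=env.get_state(); print(S["time"],S["width"],S["ft_force"])
env.servo_line([*p,120],velocity=100); env.dwell(.3)
cv2.imwrite("pics/scene3.png",env.get_image("scene")[:,:,::-1])
I=cv2.imread("pics/scene3.png")[225:325,255:390]
cv2.imwrite("pics/c4.png",cv2.resize(I,None,fx=5.9,fy=5.9,interpolation=cv2.INTER_CUBIC))
E
```

```text
52.7 [ 548.24 -261.46   53.01] [-2.   0.9  5.8]
21.5083 29.703709936050803 [1.06887798 0.21455287 0.39548538]
```

View pics/c4.png

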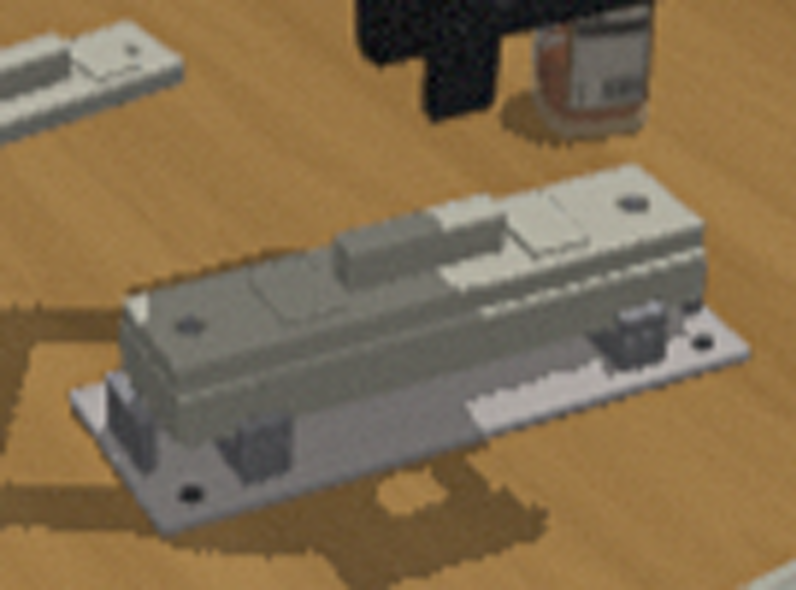

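The cover lies flush with both pins in its holes (190,325) and (632,203), with no gap. Next I grip the lower half and lift.

```bash
python3 - <<'E'
from h import *
p=[547.3,-261.33]
env.move_gripper(88)
env.servo_line([*p,120],velocity=60)
env.servo_line([*p,11],velocity=80); env.dwell(.3)
S=env.get_state();print(S["time"],S["position"],S["ft_force"])
env.move_gripper(40,f_grip=50); env.dwell(.4)
S=env.get_state();print(S["time"],S["position"],S["width"],S["grasp_force"],S["ft_force"],S["torque"])
for z in(16,31,111):
    env.servo_line([*p,z],velocity=30); env.dwell(.2)
    S=env.get_state();print(S["time"],S["position"],S["width"],S["ft_force"].round(2),S["torque"].round(3))
env.dwell(.8)
cv2.imwrite("pics/scene4.png",env.get_image("scene")[:,:,::-1])
I=cv2.imread("pics/scene4.png")[170:320,240:420]
cv2.imwrite("pics/c5.png",cv2.resize(I,None,fx=4,fy=4,interpolation=cv2.INTER_CUBIC))
E
```

```text
25.7083 [ 547.33929416 -261.3542622    11.13460902] [-0.17759632 -0.37672905  0.58898309]
26.775 [ 547.29846104 -261.36144726   11.00262703] 49.42378011895219 50.00002272427082 [ 0.05779389 -1.09202142 -0.35569393] [-0.09834595  0.1595738   0.01850051]
27.2917 [ 547.18288009 -261.25044721   15.81926367] 49.75604266727967 [ 0.02  0.56 -5.31] [ 0.039  0.13  -0.01 ]
28.1417 [ 547.23224676 -261.28537729   30.82665712] 49.45776907707665 [ 0.16 -0.65 -4.11] [0.042 0.18  0.006]
31.1583 [ 547.29731343 -261.33810076  110.97678942] 49.26140305652612 [ 0.05  0.7  -5.11] [-0.015  0.187  0.031]
```

View pics/c5.png

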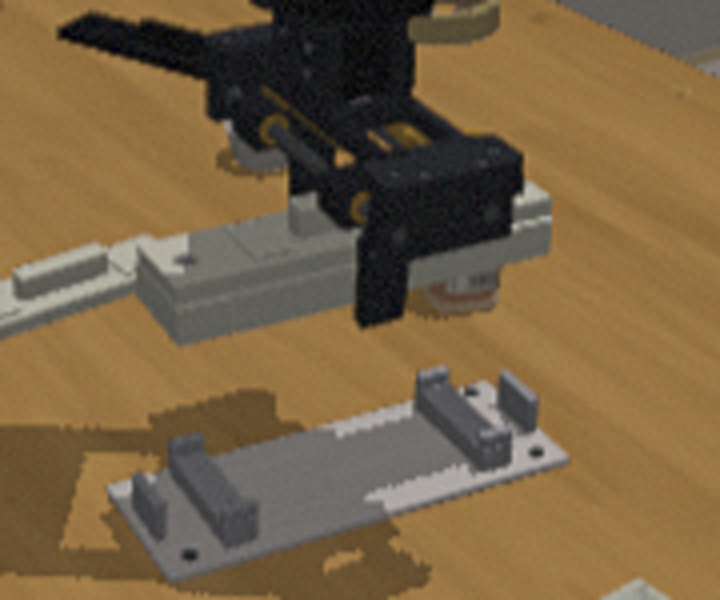

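The closed mould hangs level in the gripper at crop (340,260). The cover is flush and the rest below is empty. Handing in.

```bash
python3 -c "
from rig import env
print(env.job_done())"
```

```text
the job is handed in; nothing more can be done
None
```

The job is handed in: the long cover was set flush over both pins and let go, then the closed mould was lifted 100 mm out of the rest and held level; I haven't seen the verdict.

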